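# Lock the rail carriage, hold the camera bracket over its threaded holes

## Robot

A 7-joint arm with a two-finger parallel gripper is mounted at the origin on the work surface. World frame = base frame: x ahead of the robot, y to its left, z up, the work surface at z = 0. Lengths are in m, angles in rad, forces in N, time in s.
With the tool pointing down it reaches from about 0.425 to 0.925 m from the base axis. Payload 6.8 kg.
Tool frame: the origin (TCP) lies at the very end of the fingers, on their centre line; the grasp point (between the pads) lies 19 mm behind it; z points along the fingers, y is the line along which they close (so a half turn about z gives the same grasp; the last joint's range is limited). The gripper opens to 88 mm and grips with 3 to 60 N. Pads are 20 mm wide; open, the fingers measure 115 mm over their backs; the gripper's body (75 mm by 178 mm) begins 61 mm behind the grasp point.
Start: joints at [1.236, 0.477, 0.022, 1.555, -0.011, 1.109, -0.083], TCP at [0.152, -0.658, 0.223] pointing down, gripper open.
Joint ranges: [-2.96, 2.96], [-0.34, 2.1], [-1.41, 1.46], [0.24, 2.44], [-1.37, 4.51], [0.17, 1.92], [-2.96, 2.96]. Speed limits (rad/s): [2.39, 2.39, 3.14, 3.14, 3.14, 3.14, 3.14].

## Interface

Orientations are given as a 3x3 rotation matrix whose columns are the frame's x, y, z axes.
In Python, from rig import arm gives the robot as it stands. The module is installed in compiled form; this text tells all that it offers.
- The arm moves only by the tool apply_moves, never from a script. Its argument "commands" is one flat list of numbers, 7 for each row, row after row: the opening, from 0 (shut) to 1 (fully open), then the shift along the tool's x, y, z in m, then the turn, a rotation vector about the tool's x, y, z in rad. A call has 1 to 5 rows; each row is the pose to reach, as a shift and turn from the pose commanded when the call began, along the tool's axes at that moment; what a row does not reach only later rows make up. A row lasts 1/10 s, in which the tool goes at most 50 mm and 8.59 degrees, less where a joint would pass 70% of its speed; a pose out of reach is approached as far as the arm can. A call with a gripper value outside its range is refused whole. The fingers move at their own pace and stop on an object; "squeeze" is the grip in N (left out, the last holds). Time passes only in rows, so rows that repeat a pose let the fingers close. It gives the time, the measured TCP pose, the force, the opening and the grip force at its end, in the units of the state.
- arm.get_state(): the state, without advancing time (a new reading comes with each control period).
- arm.snapshot(name): name is "scene" or "top"; returns a dict with "img" (420x560x3 uint8, blue, green, red), "camera_matrix" (3x3 intrinsics, pixels), "T" (4x4, takes a point from camera to world coordinates). Camera axes: x right, y down, z forward; pixel columns grow to the right and rows downward; lengths in m; the calibration is good to about 2 mm. A picture is of the moment at which its call begins. There is no depth.
- arm.close_job(): hands the job in; it is judged then, once.
Trained networks look in the newest picture that a camera, given by its name, has taken for a name from the list of things; names that differ only in an ending like _2 or _b are one class to them, and where a whole thing is asked for, a point or a joint stands for the part that bears it (a point fixed in the world has none). Each returns a list of dicts, best first, with "confidence" (0 to 1); they miss things now and then, are a little off and sometimes report something else, mostly with a low value. They report only what shows in the picture. A call takes as long as a camera call. They do not tell look-alikes from the thing itself.
- arm.outline_of(camera, thing): "region" (420x560 bool, what is visible of it) and "at" ([column, row] in pixels, amid what is visible of it).
The state is a dict: "time": time; "q": joint angles; "qd": joint speeds; "joint_torque": joint torques, N m; "tool_pos": TCP position; "eef_rot": TCP orientation; "contact_force": force on the tool from outside, world axes, zero at the start; "ft_torque": the same for the moment, N m; "gripper_width": finger opening in m; "grasp_force": force on a finger pad.
Only numpy, scipy, OpenCV 4.12 (cv2) and the standard library are available. Lean on these libraries where they do the work, as an engineer would, in place of code of your own. Each camera call takes 0.05 s, during which the arm holds its last target. There are 200 camera calls.

## Task

In the 3D-scanning lab, flip the red-knobbed cam lever over, away from the robot, until it stops, to lock the grey carriage on its rail where it stands. Then pick up the red camera bracket by its upright web and hold it level, hovering about two centimetres above the top of the carriage without touching it, with its four holes over the four brass-ringed threaded holes, ready for the screws; finish while still holding it there. Leave the other things on the bench where they are.

Things in the scene. Friction and masses are not known exactly. Their poses are not given: they have to be found in the camera images.
- carriage: grey carriage block, 112 (x) x 92 (y) x 30 mm, that slides along a low aluminium rail (320 mm long, lying on the bench). Its origin is under its centre, 20 mm above the bench; its flat top is 30 mm above the origin (50 mm above the bench). Its y axis runs along the rail, its x axis across it, roughly away from the robot. It slides when pushed with more than about 3 N along the rail while unlocked and stays put at 15 N once locked; the lever sits beyond its +y end
- carriage_top (a point): centre of the carriage's flat top face (50 mm above the bench), midway between its four threaded holes; axes as the carriage's. The holes lie at x = +-38, y = +-28 mm from here (5 mm threads in brass rings 11 mm across)
- thread_a (a point): mouth of the threaded hole at x = +38, y = +28 mm on the carriage's top
- thread_c (a point): mouth of the diagonally opposite threaded hole, at x = -38, y = -28 mm
- lever_pivot (a point): pivot of the cam lever, on the carriage, 66 mm from the carriage's centre along +y and 37.5 mm above the bench; axes as the carriage's. The lever turns about the y axis here
- lever_tip (a point): centre of the red ball knob (20 mm across) at the end of the lever, 72 mm from the pivot; the lever arm below it is a dark bar 14 mm wide (along the rail) and 9 mm thick, between two dark steel cheeks 24 mm apart that rise 14 mm above the pivot (1 mm above the carriage's top); above the cheeks the arm is free to push
- lever (a joint): cam lever angle in rad: 0 free, leaning 0.6 rad from vertical towards the robot (the carriage's -x); it grows as the lever swings up and over towards the carriage's +x, 0.6 upright, 1.2 at the stop, locked, leaning 0.6 rad the other way. It stays where it is left; a push of about 3 N at 40 mm from the pivot moves it, 5 to 8 N past upright, where the cam bites
- bracket_mid (a point): red camera bracket (about 0.25 kg): flat foot plate 100 (x) x 80 (y) x 6 mm with four 13 mm clearance holes at x = +-38, y = +-28 mm, and an upright web on its centre line, 56 mm long (x), 12 mm thick (y), from the foot up to 50 mm above its underside. This point is its centre, 25 mm above its underside; z up. It starts standing on its foot on the bench. It is the same when turned half round
- hole_a (a point): centre of the bracket's hole at x = +38, y = +28 mm, at the foot's underside
- hole_c (a point): centre of the diagonally opposite hole, at x = -38, y = -28 mm, at the foot's underside
- bracket: the same red bracket; its origin is at the centre of its underside
- screw_tray: bystander: blue open tray 100 x 75 x 22 mm with screws, origin under its centre
- driver: bystander: yellow-handled screwdriver 170 mm long, lying
- crimper: bystander: crimping pliers with red handles, about 200 mm long, lying
- lens: bystander: black camera lens standing up, 62 mm across, 56 mm high
- amethyst: bystander: lilac crystal lump, about 60 mm across, 45 mm high
- rock: bystander: brown stone, 82 mm across, 43 mm high, on the red and black turntable (170 mm across, 40 mm high)
Not all that is in view belongs to the job. Leave any green or purple look-alike of the bracket alone.

How it is judged:
By the outcome, as a careful person would: the job done as asked, in the order asked, and still so for the second after the job is handed in, while the arm keeps its last pose, push and grip.
It also fails if it takes over 50 s, if anything falls off the work surface, if the arm or the gripper's body presses on something with over 40 N, if the wrist force passes 120 N, or if a joint passes its speed limit or range.

## Working session

There is one attempt and no reset: what is moved stays moved. The work goes in short steps, Python scripts to look and compute and a tool call to move; the robot and the scene stay as the last step left them, time stands still between calls to the robot, and variables do not carry over. Pictures are saved under pics/ and viewed, at most 10 in all, crops included, and the job is handed in when it is done.

Besides the shell and the picture viewer there is one more tool, called after "Call:" as name(argument=value, ...) on one line, values as JSON. apply_moves: Moves the arm, as the interface text tells. Its arguments: {"type":"object","properties":{"commands":{"type":"array"},"squeeze":{"type":"number"}},"required":["commands"]}

```bash
mkdir -p pics; cat > h.py <<'E'
import numpy as np, cv2
from rig import arm
def ray(s,px):
    K=s["camera_matrix"];T=s["T"]
    d=T[:3,:3]@np.linalg.inv(K)@np.array([px[0],px[1],1.]);return T[:3,3],d
def onz(s,px,z):
    o,d=ray(s,px);return o+d*(z-o[2])/d[2]
def proj(s,P):
    T=np.linalg.inv(s["T"]);p=(T[:3,:3]@np.atleast_2d(P).T).T+T[:3,3]
    u=(s["camera_matrix"]@p.T).T;return u[:,:2]/u[:,2:]
E
python3 - <<'E'
from h import *
np.set_printoptions(precision=3,suppress=True)
ims=[]
for c in("scene","top"):
    s=arm.snapshot(c);ims.append(s["img"]);cv2.imwrite(f"pics/{c}0.png",s["img"])
    print(c,s["T"][:3,3],s["T"][:3,2],s["camera_matrix"][0,0])
    for t in("carriage","lever_tip","bracket","lever"):
        for r in arm.outline_of(c,t)[:3]: print(t,round(r["confidence"],2),np.round(r["at"]),r["region"].sum(),onz(s,r["at"],.05))
st=arm.get_state();print(st["time"],st["tool_pos"],st["eef_rot"],st["gripper_width"])
E
```

```text
scene [ 1.276 -0.8    0.804] [-0.582  0.553 -0.596] 400.7680923097114
carriage 0.88 [346. 182.] 904 [0.593 0.182 0.05 ]
lever_tip 0.67 [351. 166.] 94 [0.539 0.282 0.05 ]
bracket 0.95 [176. 226.] 635 [ 0.387 -0.375  0.05 ]
bracket 0.88 [133. 286.] 1006 [ 0.516 -0.582  0.05 ]
bracket 0.61 [230. 232.] 600 [ 0.524 -0.276  0.05 ]
lever 0.56 [348. 165.] 125 [0.527 0.278 0.05 ]
top [ 0.329 -0.14   1.301] [ 0.204 -0.013 -0.979] 480.95780647349255
carriage 0.97 [139. 225.] 1763 [0.577 0.192 0.05 ]
lever_tip 0.75 [114. 229.] 146 [0.572 0.259 0.05 ]
lever_tip 0.4 [310. 247.] 1002 [ 0.476 -0.25   0.05 ]
bracket 0.72 [359. 236.] 1031 [ 0.494 -0.382  0.05 ]
bracket 0.65 [348. 295.] 1099 [ 0.343 -0.333  0.05 ]
bracket 0.64 [309. 246.] 1087 [ 0.479 -0.249  0.05 ]
lever 0.61 [114. 232.] 139 [0.563 0.259 0.05 ]
0.5 [ 0.152 -0.658  0.223] [[ 0.974  0.225 -0.   ]
 [ 0.225 -0.974  0.   ]
 [-0.    -0.    -1.   ]] 0.0881379757428025
```

View pics/scene0.png

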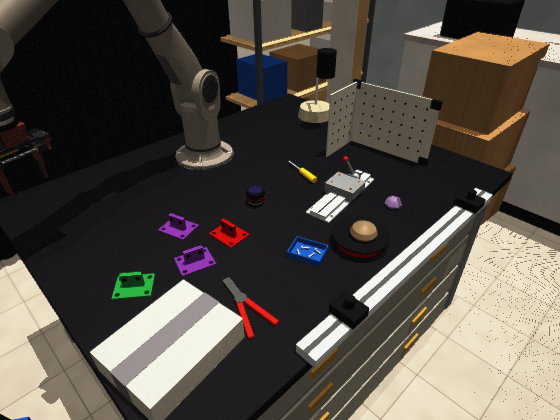

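View pics/top0.png

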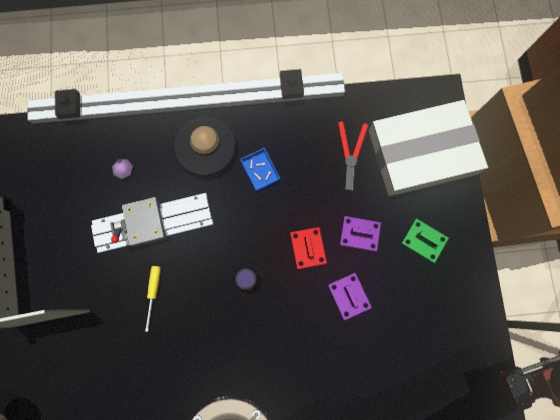

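Candidates for the bracket in the top view are red (309,247), purple (361,234), purple (350,297) and green (426,240). Only the one at (309,247) is red, and it shows at (230,232) in the scene view. The carriage is at (142,222) with the red knob at (114,239). Next I'll check this in a close crop and measure.

```bash
cat >> h.py <<'E'
from scipy.optimize import least_squares
from scipy.optimize import linear_sum_assignment
def blobs(mask,lo=2,hi=200):
    n,l,st,c=cv2.connectedComponentsWithStats(mask.astype(np.uint8),connectivity=8)
    return np.array([c[i] for i in range(1,n) if lo<=st[i,4]<=hi]),[st[i,4] for i in range(1,n) if lo<=st[i,4]<=hi]
def fit(obs,z,p0):
    """obs: list of (snap, Nx2 pixels) ; pattern 4 holes"""
    H=np.array([[38,28],[38,-28],[-38,-28],[-38,28]])/1000.
    def pts(p):
        c,s=np.cos(p[2]),np.sin(p[2]);return np.c_[H@np.array([[c,s],[-s,c]])+p[:2],np.full(4,z)]
    def res(p):
        r=[]
        for s,b in obs:
            q=proj(s,pts(p));D=np.linalg.norm(q[:,None]-b[None],axis=2);i,j=linear_sum_assignment(D);r.append((q[i]-b[j]).ravel())
        return np.concatenate(r)
    o=least_squares(res,p0,loss="soft_l1");return o.x,res(o.x)
E
python3 - <<'E'
from h import *
np.set_printoptions(precision=4,suppress=True)
S={c:arm.snapshot(c) for c in("scene","top")}
def crop(s,x0,y0,w,h,k):return cv2.resize(s["img"][y0:y0+h,x0:x0+w],None,fx=k,fy=k,interpolation=cv2.INTER_NEAREST)
A=np.hstack([crop(S["top"],100,195,65,60,6),crop(S["top"],280,217,65,60,6)])
B=np.hstack([crop(S["scene"],325,150,65,40,6),crop(S["scene"],205,210,65,40,6)])
cv2.imwrite("pics/crop.png",np.vstack([A,B]))
for c in S:
    s=S[c];hsv=cv2.cvtColor(s["img"],cv2.COLOR_BGR2HSV).astype(int)
    r=arm.outline_of(c,"carriage")[0]["region"]
    print(c,"rect",cv2.minAreaRect(np.argwhere(r)[:,::-1].astype(np.float32)))
    m=cv2.dilate(r.astype(np.uint8),np.ones((3,3)))>0
    print(np.percentile(hsv[r],[5,50,95],axis=0))
    print("brass",*blobs(m&(hsv[...,1]>70)&(hsv[...,0]>12)&(hsv[...,0]<35)))
    red=((hsv[...,0]<8)|(hsv[...,0]>172))&(hsv[...,1]>150)&(hsv[...,2]>70)
    x,y=(309,247) if c=="top" else (230,232)
    w=np.zeros_like(red);w[y-24:y+24,x-24:x+24]=1
    red&=w; hull=np.zeros(red.shape,np.uint8);cv2.fillConvexPoly(hull,cv2.convexHull(np.argwhere(red)[:,::-1].astype(np.int32)),1)
    hull=cv2.erode(hull,np.ones((3,3)));dark=(hull>0)&(s["img"][...,2]<90)
    print("holes",*blobs(dark))
    x,y=(114,239) if c=="top" else (347,158)
    w[:]=0;w[y-9:y+9,x-9:x+9]=1
    k=((hsv[...,0]<8)|(hsv[...,0]>172))&(hsv[...,1]>150)&(hsv[...,2]>60)&w
    b=blobs(k,4);print("knob",*b)
    print(onz(s,b[0][np.argmax(b[1])],.097))
E
```

```text
Traceback (most recent call last):
IndexError: list index out of range
```

View pics/crop.png

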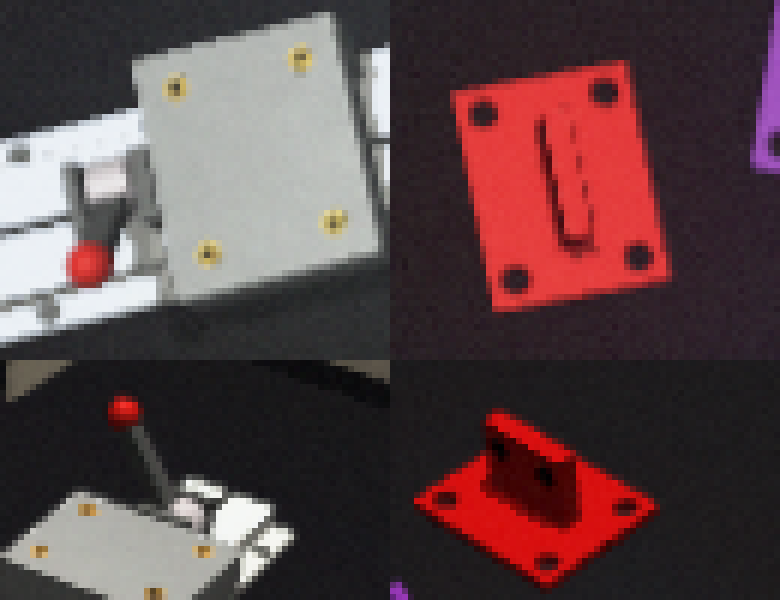

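The crop confirms the red bracket, with four dark holes in the top panel and its web roughly along x. It also shows the carriage's four brass rings and the red knob leaning towards the robot. The hole pixels can be read straight from the crop.

```bash
python3 - <<'E'
from h import *
np.set_printoptions(precision=4,suppress=True)
S={c:arm.snapshot(c) for c in("scene","top")}
f=lambda L,ox,oy,px,py:np.array([[ox+(a-px)/6-.5,oy+(b-py)/6-.5] for a,b in L])
ct=f([(175,88),(301,58),(334,222),(209,253)],100,195,0,0)
cs=f([(88,510),(203,552),(40,551),(154,594)],325,150,0,360)
bt=f([(483,114),(605,93),(638,257),(515,280)],280,217,390,0)
bs=f([(445,498),(625,507),(548,562)],205,210,390,360)
kt=f([(90,265)],100,195,0,0)[0];ks=f([(124,411)],325,150,0,360)[0]
for n,t,s,z,p0 in(("car",ct,cs,.05,[.577,.19,.1]),("br",bt,bs,.005,[.479,-.25,.1])):
    for o in([(S["top"],t)],[(S["scene"],s)],[(S["top"],t),(S["scene"],s)]):
        p,r=fit(o,z,p0);print(n,p,"rms px",np.sqrt((r**2).mean()))
    c=p
    if n=="car":
        R=np.array([[np.cos(c[2]),-np.sin(c[2])],[np.sin(c[2]),np.cos(c[2])]])
        print("pivot",c[:2]+R@[0,.066],"knob pred",c[:2]+R@[-.072*np.sin(.6),.066])
for q,c in((kt,"top"),(ks,"scene")):print("knob",c,onz(S[c],q,.0375+.072*np.cos(.6)))
st=arm.get_state();print(st["time"])
E
```

```text
car [0.5882 0.1838 0.1548] rms px 0.09724388399214161
car [0.5866 0.1824 0.1456] rms px 0.08709592243721205
car [0.5876 0.1833 0.1525] rms px 0.26605769018746306
pivot [0.5776 0.2485] knob pred [0.5374 0.2424]
br [ 0.4807 -0.2492  0.0847] rms px 0.05724803561211778
br [ 0.4796 -0.2501  0.0918] rms px 0.09775539270988108
br [ 0.4804 -0.2495  0.0839] rms px 0.17345600366821662
knob top [0.5378 0.2427 0.0969]
knob scene [0.5342 0.2448 0.0969]
0.75
```

```bash
cat > go.py <<'E'
import sys
from h import *
np.set_printoptions(precision=4,suppress=True)
x,y,z,yaw=map(float,sys.argv[1:5])
st=arm.get_state();R=st["eef_rot"];p=st["tool_pos"]
c,s=np.cos(yaw),np.sin(yaw);G=np.array([[c,s,0],[s,-c,0],[0,0,-1.]])
print("t",st["time"],"p",p,"shift",R.T@(np.array([x,y,z])-p),"turn",cv2.Rodrigues(R.T@G)[0].ravel(),"F",st["contact_force"],"w",st["gripper_width"],st["grasp_force"],"q",st["q"])
E
python3 go.py 0.48 -0.35 0.2 0.1525
```

```text
t 0.75 p [ 0.1518 -0.6577  0.2227] shift [ 0.389  -0.2261  0.0227] turn [0.     0.     0.0743] F [ 0.4475 -0.6527 -0.2718] w 0.08766080154077087 0.0 q [ 1.2359  0.477   0.0224  1.5554 -0.0115  1.1093 -0.0831]
```

Call:
apply_moves(commands=[0, 0.389, -0.226, 0.022, 0, 0, 0.074, 0, 0.389, -0.226, 0.022, 0, 0, 0.074, 0, 0.389, -0.226, 0.022, 0, 0, 0.074, 0, 0.389, -0.226, 0.022, 0, 0, 0.074, 0, 0.389, -0.226, 0.022, 0, 0, 0.074])

```text
time: 1.25
tool_pos: [0.3352, -0.4855, 0.2107]
eef_rot: [[0.988, 0.152, 0.0], [0.152, -0.988, -0.001], [0.0, 0.001, -1.0]]
contact_force: [-0.3, -1.1, 0.1]
gripper_width: 0.0513
grasp_force: 0.0
```

```bash
python3 go.py 0.50 0.236 0.18 0.1525;python3 go.py 0.50 -0.25 0.18 0.1525
```

```text
t 1.25 p [ 0.3352 -0.4855  0.2107] shift [ 0.2725 -0.6881  0.0303] turn [ 0.0006 -0.0003  0.0001] F [-0.3271 -1.0564  0.0831] w 0.05127870662254456 0.0 q [ 0.8949  0.3504 -0.0432  1.7762  0.0175  1.0147 -0.5731]
t 1.25 p [ 0.3352 -0.4855  0.2107] shift [ 0.1987 -0.2078  0.0306] turn [ 0.0006 -0.0003  0.0001] F [-0.3271 -1.0564  0.0831] w 0.05127870662254456 0.0 q [ 0.8949  0.3504 -0.0432  1.7762  0.0175  1.0147 -0.5731]
```

Call:
apply_moves(commands=[0, 0.199, -0.208, 0.03, 0, 0, 0, 0, 0.199, -0.208, 0.03, 0, 0, 0, 0, 0.199, -0.208, 0.03, 0, 0, 0, 0, 0.199, -0.208, 0.03, 0, 0, 0, 0, 0.199, -0.208, 0.03, 0, 0, 0])

```text
time: 1.75
tool_pos: [0.4775, -0.2816, 0.1847]
eef_rot: [[0.988, 0.152, 0.001], [0.152, -0.988, -0.0], [0.001, 0.001, -1.0]]
contact_force: [0.7, -0.2, -0.3]
gripper_width: 0.0111
grasp_force: 0.0
```

```bash
python3 go.py 0.50 0.236 0.18 0.1525
```

```text
t 1.75 p [ 0.4775 -0.2816  0.1847] shift [ 0.1009 -0.5082  0.0045] turn [ 0.0006 -0.0006  0.    ] F [ 0.66   -0.2298 -0.3276] w 0.01109669344119324 0.0 q [ 0.5427  0.3264 -0.1502  1.8787  0.0596  0.94   -1.0531]
```

Call:
apply_moves(commands=[0, 0.1, -0.508, 0.004, 0, 0, 0, 0, 0.1, -0.508, 0.004, 0, 0, 0, 0, 0.1, -0.508, 0.004, 0, 0, 0, 0, 0.1, -0.508, 0.004, 0, 0, 0, 0, 0.1, -0.508, 0.004, 0, 0, 0])

```text
time: 2.25
tool_pos: [0.4869, -0.0316, 0.183]
eef_rot: [[0.988, 0.152, 0.001], [0.152, -0.988, -0.0], [0.001, 0.0, -1.0]]
contact_force: [-0.1, -1.1, 0.6]
gripper_width: 0.0001
grasp_force: 0.0
```

```bash
python3 go.py 0.4985 0.236 0.16 0.1525
```

```text
t 2.25 p [ 0.4869 -0.0316  0.183 ] shift [ 0.0521 -0.2627  0.0229] turn [ 0.0004 -0.001  -0.    ] F [-0.0922 -1.1089  0.5542] w 9.578728803389763e-05 0.0 q [ 0.19    0.2331 -0.2902  2.019   0.0849  0.8997 -1.5639]
```

Call:
apply_moves(commands=[0, 0.052, -0.263, 0.023, 0, 0, 0, 0, 0.052, -0.263, 0.023, 0, 0, 0, 0, 0.052, -0.263, 0.023, 0, 0, 0, 0, 0.052, -0.263, 0.023, 0, 0, 0, 0, 0.052, -0.263, 0.023, 0, 0, 0])

```text
time: 2.75
tool_pos: [0.4975, 0.2173, 0.1614]
eef_rot: [[0.988, 0.152, 0.001], [0.152, -0.988, 0.0], [0.001, 0.0, -1.0]]
contact_force: [1.0, -0.1, 0.1]
gripper_width: 0.0005
grasp_force: 0.0
```

```bash
python3 go.py 0.4985 0.2363 0.075 0.1525
```

```text
t 2.75 p [0.4975 0.2173 0.1614] shift [ 0.0038 -0.0186  0.0864] turn [ 0.     -0.0009 -0.0002] F [ 0.9656 -0.0523  0.0692] w 0.0005342821352933013 0.0 q [-0.2057  0.3596 -0.3941  1.9126  0.1737  0.9015 -2.1037]
```

Call:
apply_moves(commands=[0, 0.004, -0.018, 0.043, 0, 0, 0, 0, 0.004, -0.018, 0.085, 0, 0, 0, 0, 0.004, -0.018, 0.085, 0, 0, 0])

```text
time: 3.05
tool_pos: [0.495, 0.2325, 0.0717]
eef_rot: [[0.988, 0.154, -0.009], [0.154, -0.988, -0.004], [-0.009, 0.003, -1.0]]
contact_force: [-0.4, -0.1, 1.2]
gripper_width: 0.0005
grasp_force: 0.0
```

```bash
python3 go.py 0.5776 0.2485 0.075 0.1525; python3 - <<'E'
from h import *
s=arm.snapshot("scene");t=arm.snapshot("top")
cv2.imwrite("pics/p1.png",np.hstack([cv2.resize(s["img"][120:220,280:380],(400,400)),cv2.resize(t["img"][170:270,80:180],(400,400))]))
E
```

```text
t 3.05 p [0.495  0.2325 0.0717] shift [ 0.0841 -0.003  -0.0041] turn [0.0029 0.0091 0.0021] F [-0.423  -0.0623  1.2368] w 0.00047281126143668964 0.0 q [-0.2659  0.4939 -0.3626  1.9597  0.25    0.7409 -2.1923]
```

View pics/p1.png

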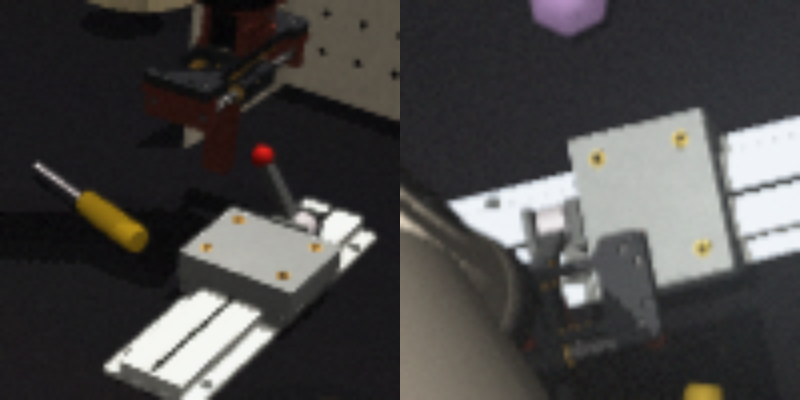

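The left panel shows the closed fingers behind the red knob (263,153), lined up with the lever. Pushing now.

Call:
apply_moves(commands=[0, 0.015, -0.003, -0.002, 0, 0, 0, 0, 0.03, -0.003, -0.002, 0, 0, 0, 0, 0.045, -0.003, -0.002, 0, 0, 0, 0, 0.06, -0.003, -0.002, 0, 0, 0, 0, 0.07, -0.003, -0.002, 0, 0, 0])

```text
time: 3.65
tool_pos: [0.5697, 0.2472, 0.0814]
eef_rot: [[0.989, 0.15, 0.003], [0.15, -0.989, 0.001], [0.004, -0.001, -1.0]]
contact_force: [-4.5, -0.7, 2.2]
gripper_width: 0.0005
grasp_force: 2.3
```

```bash
python3 go.py 0.5776 0.2485 0.075 0.1525
```

```text
t 3.65 p [0.5697 0.2472 0.0814] shift [ 0.008  -0.0001  0.0064] turn [-0.0008 -0.0036 -0.0018] F [-4.4641 -0.6912  2.1952] w 0.000544114019686399 2.3025699917343445 q [-0.2526  0.5713 -0.3474  1.7874  0.2547  0.8232 -2.1428]
```

Call:
apply_moves(commands=[0, 0.006, 0, 0.004, 0, 0, 0, 0, 0.011, 0, 0.006, 0, 0, 0, 0, 0.015, 0, 0.006, 0, 0, 0, 0, 0.018, 0, 0.006, 0, 0, 0, 0, 0.018, 0, 0.006, 0, 0, 0])

```text
time: 4.15
tool_pos: [0.5832, 0.2497, 0.0731]
eef_rot: [[0.988, 0.152, -0.004], [0.152, -0.988, -0.001], [-0.004, 0.001, -1.0]]
contact_force: [-6.9, -1.5, 2.9]
gripper_width: 0.0002
grasp_force: 4.0
```

```bash
python3 go.py 0.5776 0.2485 0.075 0.1525
```

```text
t 4.15 p [0.5832 0.2497 0.0731] shift [-0.0057  0.0004 -0.0019] turn [0.0006 0.0037 0.0001] F [-6.858  -1.4561  2.8886] w 0.0001789553733693714 4.009972017702239 q [-0.2535  0.6033 -0.3422  1.7519  0.2587  0.8346 -2.1336]
```

Call:
apply_moves(commands=[0, 0.003, 0, 0, 0, 0, 0, 0, 0.005, 0, 0, 0, 0, 0, 0, 0.005, 0, 0, 0, 0, 0])

```text
time: 4.45
tool_pos: [0.5852, 0.25, 0.0722]
eef_rot: [[0.988, 0.153, -0.009], [0.153, -0.988, -0.003], [-0.009, 0.002, -1.0]]
contact_force: [-12.7, -1.8, 5.1]
gripper_width: 0.0006
grasp_force: 7.1
```

Call:
apply_moves(commands=[0, 0.002, 0, 0, 0, 0, 0, 0, 0.002, 0, 0, 0, 0, 0])

```text
time: 4.65
tool_pos: [0.5855, 0.2501, 0.0721]
eef_rot: [[0.988, 0.153, -0.012], [0.153, -0.988, -0.004], [-0.012, 0.003, -1.0]]
contact_force: [-17.6, -3.3, 8.4]
gripper_width: 0.0004
grasp_force: 9.9
```

```bash
python3 go.py 0.5776 0.2485 0.075 0.1525
```

```text
t 4.65 p [0.5855 0.2501 0.0721] shift [-0.0081  0.0004 -0.0028] turn [0.0026 0.0125 0.0011] F [-17.6133  -3.2997   8.3505] w 0.0003714957240821454 9.907835575577337 q [-0.2531  0.6119 -0.3422  1.739   0.2569  0.8478 -2.1286]
```

Call:
apply_moves(commands=[0, 0.003, 0, 0, 0, 0, 0, 0, 0.003, 0, 0, 0, 0, 0, 0, -0.03, 0, 0, 0, 0, 0, 0, -0.05, 0, -0.05, 0, 0, 0, 0, -0.05, 0, -0.09, 0, 0, 0])

```text
time: 5.15
tool_pos: [0.5399, 0.2429, 0.1636]
eef_rot: [[0.988, 0.153, -0.002], [0.153, -0.988, -0.001], [-0.003, 0.001, -1.0]]
contact_force: [1.2, 0.1, -0.2]
gripper_width: 0.0005
grasp_force: 0.0
```

```bash
python3 go.py 0.48 -0.05 0.18 0.084
```

```text
t 5.15 p [0.5399 0.2429 0.1636] shift [-0.1042  0.2802 -0.0159] turn [0.001  0.0025 0.0699] F [ 1.1818  0.1347 -0.2153] w 0.0005099750394803368 0.0 q [-0.2297  0.434  -0.3864  1.7941  0.1953  0.9538 -2.1146]
```

Heading back towards the bracket, then checking the lever in a clear view.

Call:
apply_moves(commands=[0.5, -0.104, 0.28, -0.016, 0, 0, 0.07, 1, -0.104, 0.28, -0.016, 0, 0, 0.07, 1, -0.104, 0.28, -0.016, 0, 0, 0.07, 1, -0.104, 0.28, -0.016, 0, 0, 0.07, 1, -0.104, 0.28, -0.016, 0, 0, 0.07])

```text
time: 5.65
tool_pos: [0.4924, -0.0031, 0.1774]
eef_rot: [[0.997, 0.082, 0.003], [0.082, -0.997, -0.0], [0.003, 0.0, -1.0]]
contact_force: [0.9, -0.1, 0.2]
gripper_width: 0.0368
grasp_force: 0.0
```

```bash
python3 go.py 0.4804 -0.2495 0.15 0.084; python3 - <<'E'
from h import *
s=arm.snapshot("scene");t=arm.snapshot("top")
cv2.imwrite("pics/p2.png",np.hstack([cv2.resize(s["img"][140:206,310:376],(396,396),interpolation=0),cv2.resize(t["img"][190:256,100:166],(396,396),interpolation=0)]))
E
```

```text
t 5.65 p [ 0.4924 -0.0031  0.1774] shift [-0.0323  0.2446  0.0274] turn [ 0.0004 -0.0032 -0.0017] F [ 0.9465 -0.0791  0.2149] w 0.03681792566502933 0.0 q [ 0.1546  0.2491 -0.3178  2.0149  0.1002  0.8889 -1.7056]
```

View pics/p2.png

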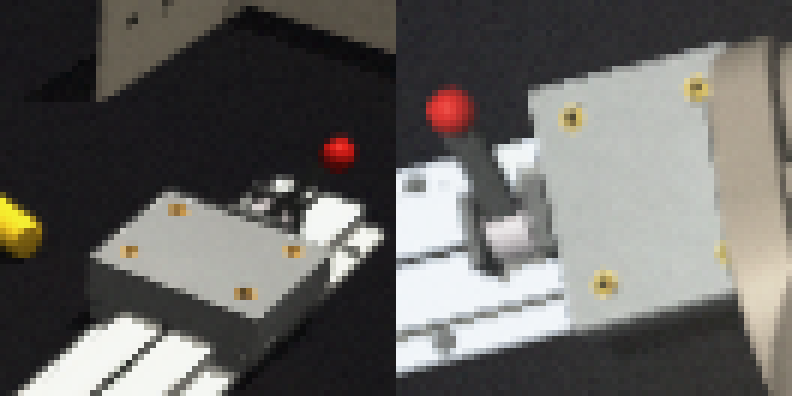

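The lever now leans away: knob at top-panel (450,110), with the rings at the same pixels as before. I'll check the knob angle numerically and carry on to the bracket.

```bash
python3 - <<'E'
from h import *
s=arm.snapshot("scene");t=arm.snapshot("top")
y=.1525
for a in(1.0,1.1,1.15,1.2):
    d=a-.6;P=np.array([.5776+np.cos(y)*.072*np.sin(d),.2485+np.sin(y)*.072*np.sin(d),.0375+.072*np.cos(d)])
    print(a,proj(t,P),proj(s,P),"seen 108.5 207.8 / 366 165")
E
```

```text
1.0 [[108.97622704 212.4301212 ]] [[363.04193127 162.61689204]] seen 108.5 207.8 / 366 165
1.1 [[108.93785267 210.2547542 ]] [[364.61875958 163.96304469]] seen 108.5 207.8 / 366 165
1.15 [[108.95857991 209.23828947]] [[365.36710083 164.68617877]] seen 108.5 207.8 / 366 165
1.2 [[109.00566071 208.27281071]] [[366.08587346 165.44006631]] seen 108.5 207.8 / 366 165
```

Call:
apply_moves(commands=[1, -0.032, 0.245, 0.02, 0, 0, 0, 1, -0.032, 0.245, 0.02, 0, 0, 0, 1, -0.032, 0.245, 0.02, 0, 0, 0, 1, -0.032, 0.245, 0.02, 0, 0, 0, 1, -0.032, 0.245, 0.02, 0, 0, 0])

```text
time: 6.35
tool_pos: [0.4821, -0.2482, 0.1563]
eef_rot: [[0.996, 0.085, 0.002], [0.085, -0.996, -0.0], [0.002, 0.0, -1.0]]
contact_force: [0.9, 0.0, 0.5]
gripper_width: 0.0875
grasp_force: 0.0
```

```bash
python3 go.py 0.4804 -0.2495 0.10 0.084
```

```text
t 6.35 p [ 0.4821 -0.2482  0.1563] shift [-0.0019  0.0011  0.0563] turn [ 0.0003 -0.0021  0.0016] F [0.8546 0.0053 0.5054] w 0.08745455332328378 0.0 q [ 0.511   0.3436 -0.1834  1.9309  0.0796  0.8719 -1.1983]
```

The lever is at 1.2 (locked) and the carriage hasn't moved. Descending to grasp.

Call:
apply_moves(commands=[1, -0.002, 0.001, 0.045, 0, 0, 0, 1, -0.002, 0.001, 0.09, 0, 0, 0, 1, -0.002, 0.001, 0.115, 0, 0, 0, 0.4, -0.002, 0.001, 0.13, 0, 0, 0, 0.4, -0.002, 0.001, 0.14, 0, 0, 0])

```text
time: 6.85
tool_pos: [0.4799, -0.2471, 0.0146]
eef_rot: [[0.996, 0.085, -0.0], [0.085, -0.996, 0.001], [0.0, -0.001, -1.0]]
contact_force: [-0.7, 0.8, -0.4]
gripper_width: 0.0756
grasp_force: 0.0
```

```bash
python3 go.py 0.4804 -0.2495 0.016 0.084
```

```text
t 6.85 p [ 0.4799 -0.2471  0.0146] shift [ 0.0003  0.0025 -0.0014] turn [-0.0013 -0.0001  0.0013] F [-0.7022  0.7633 -0.3803] w 0.07557809322115076 0.0 q [ 0.4813  0.5537 -0.1524  2.0174  0.1438  0.5809 -1.2546]
```

Call:
apply_moves(commands=[0, 0, 0.002, -0.001, 0, 0, 0, 0, 0, 0.002, -0.001, 0, 0, 0, 0, 0, 0.002, -0.001, 0, 0, 0, 0, 0, 0.002, -0.001, 0, 0, 0, 0, 0, 0.002, -0.001, 0, 0, 0], squeeze=25)

```text
time: 7.35
tool_pos: [0.4794, -0.2511, 0.0173]
eef_rot: [[0.997, 0.083, 0.001], [0.083, -0.997, -0.001], [0.001, 0.001, -1.0]]
contact_force: [0.5, -0.1, 0.9]
gripper_width: 0.0354
grasp_force: 0.0
```

Call:
apply_moves(commands=[0, 0, 0, 0, 0, 0, 0, 0, 0, 0, 0, 0, 0, 0, 0, 0, 0, 0, 0, 0, 0, 0, 0, 0, 0, 0, 0, 0, 0, 0, 0, 0, 0, 0, 0])

```text
time: 7.85
tool_pos: [0.4791, -0.2508, 0.0167]
eef_rot: [[0.997, 0.083, -0.0], [0.083, -0.997, 0.0], [-0.0, -0.0, -1.0]]
contact_force: [-1.0, 0.0, 1.5]
gripper_width: 0.0122
grasp_force: 25.0
```

```bash
python3 go.py 0.4804 -0.2495 0.15 0.084
```

```text
t 7.85 p [ 0.4791 -0.2508  0.0167] shift [ 0.0014 -0.0012 -0.1333] turn [-0.      0.     -0.0011] F [-0.9974  0.0209  1.5148] w 0.01221124052709366 24.998092353343964 q [ 0.4867  0.551  -0.1513  2.0152  0.1432  0.5853 -1.25  ]
```

Call:
apply_moves(commands=[0, 0, 0, -0.03, 0, 0, 0, 0, 0, 0, -0.07, 0, 0, 0, 0, 0, 0, -0.105, 0, 0, 0, 0, 0, 0, -0.133, 0, 0, 0, 0, 0, 0, -0.133, 0, 0, 0])

```text
time: 8.35
tool_pos: [0.4812, -0.2519, 0.1531]
eef_rot: [[0.997, 0.082, 0.006], [0.082, -0.997, -0.003], [0.006, 0.003, -1.0]]
contact_force: [0.8, -0.4, -2.1]
gripper_width: 0.0115
grasp_force: 25.0
```

```bash
python3 go.py 0.5863 0.1831 0.15 0.1525
```

```text
t 8.35 p [ 0.4812 -0.2519  0.1531] shift [ 0.1406 -0.4248  0.0025] turn [ 0.0035 -0.0058 -0.07  ] F [ 0.8293 -0.4309 -2.107 ] w 0.011474148237830816 24.997658729553223 q [ 0.5186  0.3468 -0.1852  1.9353  0.0834  0.86   -1.1982]
```

Lifted, with about 2.1 N of weight showing. Transporting at a moderate speed.

Call:
apply_moves(commands=[0, 0.013, -0.038, 0, 0, 0, -0.07, 0, 0.026, -0.078, 0, 0, 0, -0.07, 0, 0.039, -0.118, 0, 0, 0, -0.07, 0, 0.052, -0.158, 0, 0, 0, -0.07, 0, 0.065, -0.198, 0, 0, 0, -0.07], squeeze=35)

```text
time: 8.85
tool_pos: [0.5264, -0.0466, 0.1479]
eef_rot: [[0.988, 0.152, -0.003], [0.152, -0.988, 0.0], [-0.003, -0.0, -1.0]]
contact_force: [1.9, -0.3, -2.4]
gripper_width: 0.0121
grasp_force: 35.0
```

```bash
python3 go.py 0.5863 0.1831 0.15 0.1525
```

```text
t 8.85 p [ 0.5264 -0.0466  0.1479] shift [ 0.0941 -0.218  -0.0023] turn [-0.0005  0.0025  0.    ] F [ 1.8729 -0.2963 -2.3921] w 0.012114788135888382 34.996304512023926 q [ 0.2018  0.3441 -0.2804  1.9604  0.1236  0.8559 -1.5627]
```

Call:
apply_moves(commands=[0, 0.017, -0.04, 0, 0, 0, 0, 0, 0.035, -0.082, 0, 0, 0, 0, 0, 0.056, -0.13, 0, 0, 0, 0, 0, 0.077, -0.178, 0, 0, 0, 0, 0, 0.094, -0.218, 0, 0, 0, 0])

```text
time: 9.35
tool_pos: [0.5864, 0.1832, 0.1475]
eef_rot: [[0.988, 0.152, -0.003], [0.152, -0.988, -0.001], [-0.003, 0.0, -1.0]]
contact_force: [0.9, -1.0, -1.6]
gripper_width: 0.0116
grasp_force: 35.0
```

Call:
apply_moves(commands=[0, 0, 0, 0.01, 0, 0, 0, 0, 0, 0, 0.025, 0, 0, 0, 0, 0, 0, 0.025, 0, 0, 0, 0, 0, 0, 0.025, 0, 0, 0, 0, 0, 0, 0.025, 0, 0, 0])

```text
time: 9.85
tool_pos: [0.5874, 0.1801, 0.1246]
eef_rot: [[0.989, 0.15, -0.0], [0.15, -0.989, -0.001], [-0.0, 0.001, -1.0]]
contact_force: [0.0, -0.0, -2.2]
gripper_width: 0.0115
grasp_force: 35.0
```

```bash
python3 go.py 0.5863 0.1831 0.0867 0.1525; python3 - <<'E'
from h import *
s=arm.snapshot("scene");t=arm.snapshot("top")
cv2.imwrite("pics/p3.png",np.hstack([cv2.resize(s["img"][140:206,310:376],(396,396),interpolation=0),cv2.resize(t["img"][190:256,100:166],(396,396),interpolation=0)]))
E
```

```text
t 9.85 p [0.5874 0.1801 0.1246] shift [-0.0006 -0.0032  0.0379] turn [ 0.0005  0.0001 -0.0018] F [ 0.0306 -0.0137 -2.1545] w 0.01148694663205381 34.99749720096588 q [-0.161   0.5039 -0.3174  1.7761  0.1953  0.8927 -1.9848]
```

View pics/p3.png

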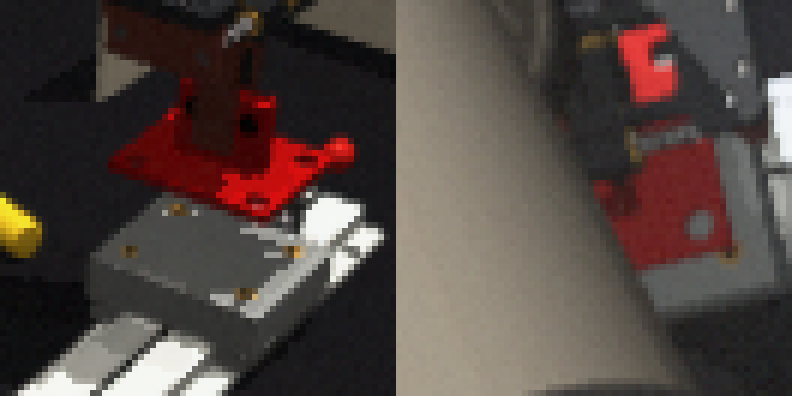

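The bracket is held level above the carriage, with foot holes visible in the scene panel at (258,203), (305,158) and (135,162). Lowering now.

Call:
apply_moves(commands=[0, 0, -0.002, 0.015, 0, 0, -0.002, 0, -0.001, -0.003, 0.03, 0, 0, -0.002, 0, -0.001, -0.003, 0.037, 0, 0, -0.002, 0, -0.001, -0.003, 0.037, 0, 0, -0.002, 0, -0.001, -0.003, 0.037, 0, 0, -0.002])

```text
time: 10.45
tool_pos: [0.5856, 0.1844, 0.0872]
eef_rot: [[0.988, 0.154, -0.001], [0.154, -0.988, -0.0], [-0.001, 0.0, -1.0]]
contact_force: [0.2, 0.4, -2.3]
gripper_width: 0.0122
grasp_force: 35.0
```

Call:
apply_moves(commands=[0, 0, 0, 0, 0, 0, 0, 0, 0, 0, 0, 0, 0, 0, 0, 0, 0, 0, 0, 0, 0])

```text
time: 10.75
tool_pos: [0.5861, 0.1845, 0.0881]
eef_rot: [[0.988, 0.154, 0.001], [0.154, -0.988, 0.0], [0.001, -0.0, -1.0]]
contact_force: [-1.1, -0.3, -2.4]
gripper_width: 0.0116
grasp_force: 35.0
```

```bash
python3 go.py 0.5863 0.1831 0.0867 0.1525; python3 - <<'E'
from h import *
s=arm.snapshot("scene");t=arm.snapshot("top")
cv2.imwrite("pics/p4.png",np.hstack([cv2.resize(s["img"][150:200,325:375],(400,400),interpolation=0),cv2.resize(t["img"][200:250,116:166],(400,400),interpolation=0)]))
st=arm.get_state();R=st["eef_rot"];p=st["tool_pos"]
H=np.array([[38,28],[38,-28],[-38,-28],[-38,28]])/1000.
P=np.array([p+R@[h[0]+.0013,-h[1],.0167-.005] for h in H])
y=.1525;c,n=np.cos(y),np.sin(y)
C=np.array([[.5876+c*h[0]-n*h[1],.1833+n*h[0]+c*h[1],.065] for h in H])
C0=C.copy();C0[:,2]=.05
for nm,k,o,sc in(("scene",s,(325,150),0),("top",t,(116,200),400)):
  f=lambda Q:((proj(k,Q)-o+.5)*8+[sc,0]).round(0)
  print(nm,"held holes",f(P).tolist(),"ideal",f(C+[0,0,.01]).tolist(),"threads",f(C0).tolist())
E
```

```text
t 10.75 p [0.5861 0.1845 0.0881] shift [0.     0.0014 0.0014] turn [-0.0001 -0.0009  0.0022] F [-1.0837 -0.2918 -2.4474] w 0.011646615113351164 34.997411370277405 q [-0.1765  0.5492 -0.3079  1.8     0.2174  0.8246 -2.0061]
scene held holes [[281.0, 202.0], [218.0, 259.0], [61.0, 202.0], [127.0, 148.0]] ideal [[280.0, 206.0], [216.0, 263.0], [60.0, 206.0], [125.0, 152.0]] threads [[273.0, 255.0], [210.0, 312.0], [55.0, 255.0], [121.0, 200.0]]
top held holes [[481.0, 65.0], [650.0, 24.0], [695.0, 247.0], [525.0, 289.0]] ideal [[486.0, 64.0], [655.0, 23.0], [700.0, 246.0], [530.0, 288.0]] threads [[509.0, 79.0], [674.0, 39.0], [719.0, 258.0], [552.0, 299.0]]
```

View pics/p4.png

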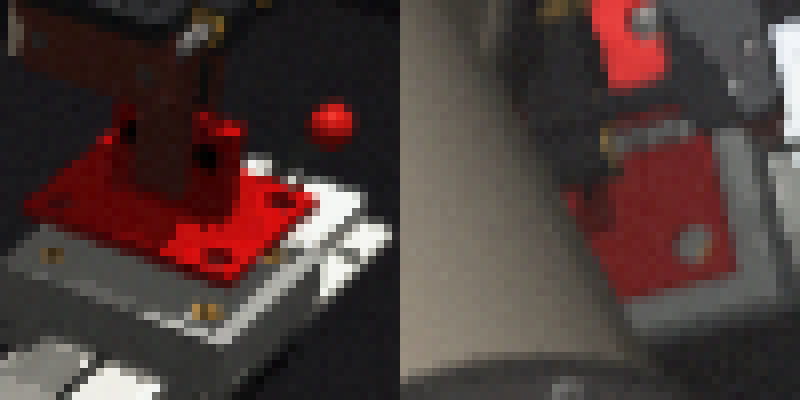

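Scene-panel holes are at (218,256), (280,199) and (61,202), with threads at (207,311) and (52,256). The bracket sits about 2 mm too far in +y and 1.4 mm high, so I'll make a small correction.

Call:
apply_moves(commands=[0, 0, 0.002, 0.001, 0, 0, 0.002, 0, 0, 0.002, 0.001, 0, 0, 0.002, 0, 0, 0.002, 0.001, 0, 0, 0.002, 0, 0, 0.002, 0.001, 0, 0, 0.002, 0, 0, 0.002, 0.001, 0, 0, 0.002])

```text
time: 11.35
tool_pos: [0.586, 0.1825, 0.0866]
eef_rot: [[0.988, 0.152, 0.0], [0.152, -0.988, 0.0], [0.0, -0.0, -1.0]]
contact_force: [-0.2, -0.2, -2.1]
gripper_width: 0.012
grasp_force: 35.0
```

```bash
python3 go.py 0.5863 0.1831 0.0867 0.1525; python3 - <<'E'
from h import *
s=arm.snapshot("scene");t=arm.snapshot("top")
cv2.imwrite("pics/p5.png",np.hstack([cv2.resize(s["img"][150:200,325:375],(400,400),interpolation=0),cv2.resize(t["img"][200:250,116:166],(400,400),interpolation=0)]))
E
```

```text
t 11.35 p [0.586  0.1825 0.0866] shift [ 0.0003 -0.0006 -0.0001] turn [-0.     -0.0001  0.0003] F [-0.2292 -0.1959 -2.094 ] w 0.012043396787458393 34.99748647212982 q [-0.1741  0.5505 -0.3069  1.8017  0.2174  0.8222 -2.0051]
```

View pics/p5.png

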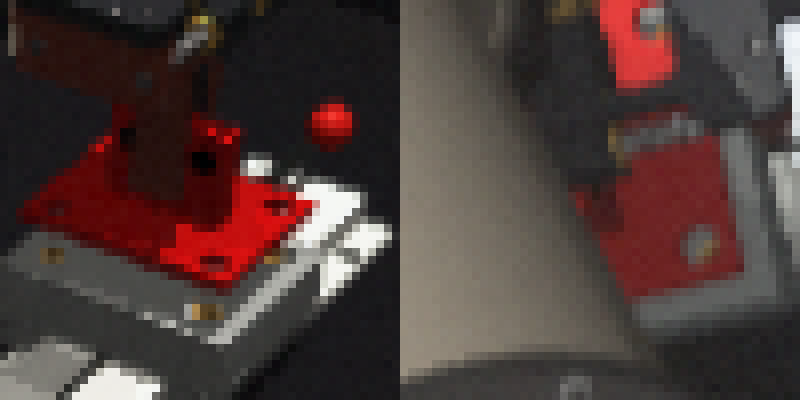

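Scene-panel holes are now at (213,264) and (57,208), which put hole minus thread at (6,-47) and (5,-48) against the ideal (6,-49) and (5,-49). The top-panel hole at (700,246) matches exactly. Handing in.

```bash
python3 -c "
from rig import arm
print(arm.close_job())"
```

```text
the job is handed in; nothing more can be done
None
```

The job is handed in: the lever is flipped to its stop and the carriage is locked where it stood. The red bracket is held level about 2 cm above it, with its visible holes lined up over the threads to within about 1 mm.

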